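# Offer the cylinder barrel up to the piston and hold it there

## Task

Lift the finned cylinder barrel out of the cardboard box, carry it over the tool case to the engine, and hold it upright right over the piston, about a centimetre above the crown and not touching: bore in line with the piston, exhaust port to the front of the engine and square with it, so that its flange holes line up with the studs. Finish while still holding it there, steady, so that the rings can be fed in; never let the barrel or the robot touch the engine, and don't shift the other things on the bench.

Things in the scene. Friction and masses are not known exactly. Their poses are not given: they have to be found in the camera images.
- barrel: Loose aluminium cylinder barrel of a small two-stroke, 0.5 kg, upright on the box floor. Origin: underside centre of its spigot, on the bore axis; z up, x to the exhaust port. Spigot: 42 mm dia, z 0-16. Flange 60 x 60 mm, z 16-24, four 7 mm holes at x, y = +-22 mm. Flat-edged fins 78 mm along x, 60 mm along y, z 26-74. Top at z 76. Bore 36 mm. Inlet flange at -x, out to x = -53 mm.
- barrel_grip (a point): Where to take the barrel: on its bore axis, 56 mm above its origin (20 mm below its top), between the two flat fin sides 60 mm apart; the fingers close along the barrel's y, from above.
- barrel_exhaust (a point): Centre of the outer end of the barrel's round exhaust stub (28 mm in diameter): 60 mm along x and 46 mm up from the barrel's origin.
- carton: Fixed open cardboard box, 240 mm (its x) by 220 mm (its y), 85 mm high, walls and floor 5 mm thick, with folded-down flaps outside its x ends. Origin: centre of its underside, on the bench. The barrel stands on its floor, its axis at least 80 mm from the outside of the walls.
- engine: Fixed engine bottom end on wooden bearers. Origin: on the bench under the cylinder axis; z up, x to its front, where the wooden piston fork's handle points; the long gearbox end is the rear. x -151 to 95, y -80 to 80 mm. Gasket face at 130 mm, four M6 studs at x, y = +-22 mm up to 154 mm; the upright piston, 36 mm dia, stands on the fork, its flat crown highest of all at 178.5 mm.
- piston_crown (a point): Centre of the flat top of the piston, on the cylinder axis, 178.5 mm above the bench; axes as the engine's.
- toolcase: Bystander between box and engine: loose black two-tier tool case, 2.4 kg, 262 mm along its x, 127 mm along its y, 107 mm high. Origin: centre of its underside.
- carburettor: Bystander: loose small carburettor standing on the tool case, 64 x 34 mm, 82 mm high, so its top is 189 mm above the bench. Origin: centre of its underside.
- head: Bystander: loose finned cylinder head with its spark plug in it, 72 x 60 mm, 74 mm high over all, on the bench beyond the tool case. Origin: centre of its underside.
- oil: Bystander: loose yellow oil bottle, 68 mm in diameter, 190 mm high, at the right-hand (-y) side. Origin: centre of its underside.
There are look-alikes about, which are no part of the job. Leave any yellow look-alike of the barrel alone. Of the things that look like the engine, take the one that is farthest from the robot's base at the start.

How it is judged:
On the way, in this order (a step that is already met when the one before it is completed fails the run):
1. the barrel is held in the fingers, clear above the rim of the box (height (world z) of barrel above 0.09 m and contact force between the fingers and barrel above 2 N), for 0.1 s.
2. the barrel, held in the fingers, passes above the tool case (y of barrel in the frame of toolcase between -0.075 and 0.075 m and x of barrel in the frame of toolcase between -0.25 and 0.25 m and z of barrel in the frame of toolcase above 0.107 m and contact force between the fingers and barrel above 2 N), for 0.05 s.
At the end, for the whole second after the job is handed in: The barrel hangs in the fingers with the underside of its spigot 3 to 18 mm above the piston crown, its bore axis within 5 mm of the piston's, upright within 0.09 rad, square with the engine within 0.1 rad with the exhaust port to the front, still (under 20 mm/s), and nothing touches the engine (z of barrel in the frame of piston_crown between 0.003 and 0.018 m and horizontal distance between barrel and piston_crown below 0.005 m and angle between barrel's own z axis and vertical below 0.09 rad and angle between the x axis of barrel and the x axis of engine, either way round below 0.1 rad and x of barrel_exhaust in the frame of engine above 0.03 m and linear speed of barrel below 0.02 m/s and contact force between the fingers and barrel above 2 N and contact force between engine and anything else below 0.1 N); the arm keeps its last pose, push and grip.
It fails at once if the barrel or the robot touches the engine (contact force between engine and anything else above 0.5 N).
It fails at once if the tool case, carburettor, cylinder head or oil bottle is shifted by more than 15 mm (distance of any of toolcase, carburettor, head, oil from where it was at the start of the episode above 0.015 m).
It also fails if it takes over 51 s, if anything falls off the work surface, if the arm or the gripper's body presses on something with over 40 N, if the wrist force passes 120 N, or if a joint passes its speed limit or range.

## Robot

A 6-joint arm with a two-finger parallel gripper is mounted at the origin on the work surface. World frame = base frame: x ahead of the robot, y to its left, z up, the work surface at z = 0. Lengths are in m, angles in rad, forces in N, time in s.
With the tool pointing down it reaches from about 0.375 to 0.825 m from the base axis. Payload 5.5 kg.
Tool frame: the origin (TCP) lies between the finger pads; the fingertips stand 17 mm ahead of it and the grasp point (between the pads) lies 2 mm behind it (r.finger_overhang is the distance from the TCP to the fingertips, in m); z points along the fingers, y is the line along which they close (so a half turn about z gives the same grasp; the last joint's range is limited). The gripper opens to 85 mm and grips with 20 to 120 N. Pads are 22 mm wide; open, the fingers measure 114 mm over their backs; the gripper's body (76 mm by 85 mm) begins 54 mm behind the grasp point. The pads swing forward as they close: fully open they stand 13 mm farther back than shut.
Start: joints at [1.319, 0.314, -0.047, 1.21, 0, 1.571], TCP at [0.149, 0.581, 0.223] pointing down, gripper open.
Joint ranges: [-2.67, 2.67], [-0.69, 1.73], [-1.03, 1.25], [-2.08, 2.16], [-1.42, 1.45], [-3.14, 3.14]. Speed limits (rad/s): [2.39, 2.39, 3.01, 3.14, 3.14, 3.14].

## Interface

Orientations are given as a rotation vector (axis times angle).
In Python, from cell import r gives the robot as it stands.
- The arm moves only by the shell command python3 -m crank 'ROWS' [FORCE]. ROWS is JSON, a list of rows, each a list of 5 numbers: the shift along the world's x, y, z in mm, then the turn about the world's z in rad, then the closure, from 0 (fully open) to 1 (shut). In form: [[x, y, z, turn, jaw], ...]. A call has 1 to 8 rows; each row is the pose to reach, as a shift and turn from the pose commanded when the call began; what a row does not reach only later rows make up. A row lasts 1/12 s, in which the tool goes at most 41.7 mm and 7.16 degrees, less where a joint would pass 70% of its speed; a pose out of reach is approached as far as the arm can. A call with a gripper value outside its range is refused whole. The fingers move at their own pace and stop on an object; FORCE is the grip in N (left out, the last holds). Time passes only in rows, so rows that repeat a pose let the fingers close. It gives the time, the measured TCP pose, the force, the opening and the grip force at its end, in the units of the state.
- r.sense(): the state, without advancing time (a new reading comes with each control period).
- r.get_image(name): name is "scene" or "top" or "wrist"; returns (picture, depth): 384x512x3 uint8, red, green, blue; 384x512 float32, m along the optical axis (not along the pixel's ray), 0 where there is no reading.
- r.get_calibration(name): a dict with "fx", "fy", "cx", "cy" (pixels), "D" ([k1, k2, p1, p2, k3] as OpenCV has them; the pictures are not rectified), "position" and "rotation" of the camera in the world; the wrist camera has in their place "T_tool_cam" (4x4, takes a point from camera to tool coordinates, whose origin is the TCP and whose axes are the flange's). Camera axes: x right, y up, looking along -z (the intrinsics and any distortion apply to the point x, -y, -z); pixel columns grow to the right and rows downward; lengths in m; the calibration is good to about 2 mm. A picture is of the moment at which its call begins: read the wrist's pose just before it. get_calibration takes no time and is no camera call.
- r.close_job(): hands the job in; it is judged then, once.
Trained networks look in the newest picture that a camera, given by its name, has taken for a name from the list of things; names that differ only in an ending like _2 or _b are one class to them, and where a whole thing is asked for, a point or a joint stands for the part that bears it (a point fixed in the world has none). Each returns a list of dicts, best first, with "confidence" (0 to 1); they miss things now and then, are a little off and sometimes report something else, mostly with a low value. They report only what shows in the picture. A call takes as long as a camera call. They do not tell look-alikes from the thing itself.
- r.outline_of(camera, query): "region" (384x512 bool, what is visible of it) and "position" ([column, row] in pixels, amid what is visible of it).
The state is a dict: "clock": time; "q": joint angles; "qvel": joint speeds; "tau": joint torques, N m; "eef_pos": TCP position; "tcp_rot": TCP orientation; "force": force on the tool from outside, world axes, zero at the start; "torque": the same for the moment, N m; "grip_width": opening from 0.0 (shut) to 1.0 (fully open); "finger_force": force on a finger pad.
Only numpy, scipy, OpenCV 4.12 (cv2) and the standard library are available. Lean on these libraries where they do the work, as an engineer would, in place of code of your own. Each camera call takes 0.05 s, during which the arm holds its last target. There are 200 camera calls.

## Working session

There is one attempt and no reset: what is moved stays moved. The work goes in short steps, Python scripts to look and compute and a shell command to move; the robot and the scene stay as the last step left them, time stands still between calls to the robot, and variables do not carry over. Pictures are saved under pics/ and viewed, at most 10 in all, crops included, and the job is handed in when it is done.

```bash
mkdir -p pics; ls; cat > h.py <<'E'
from cell import r
import numpy as np, cv2
from scipy.spatial.transform import Rotation as R
def cloud(cam,depth,s=None):
    c=r.get_calibration(cam)
    K=np.array([[c['fx'],0,c['cx']],[0,c['fy'],c['cy']],[0,0,1]])
    v,u=np.mgrid[0:384,0:512]
    p=cv2.undistortPoints(np.stack([u,v],-1).reshape(-1,1,2).astype(float),K,np.array(c['D'],float)).reshape(384,512,2)
    P=np.stack([p[...,0]*depth,-p[...,1]*depth,-depth],-1)
    if 'T_tool_cam' in c:
        T=np.array(c['T_tool_cam']);P=P@T[:3,:3].T+T[:3,3]
        return P@R.from_rotvec(s['tcp_rot']).as_matrix().T+s['eef_pos']
    return P@np.array(c['rotation']).T.reshape(3,3)+np.array(c['position'])
def look(cam):
    s=r.sense();im,d=r.get_image(cam);P=cloud(cam,d,s);P[d==0]=np.nan
    return im,d,P,s
E
cat > a.py <<'E'
from h import *
for cam in ['top','scene','wrist']:
    im,d,P,s=look(cam);cv2.imwrite(f'pics/{cam}0.png',im[...,::-1]);np.save(f'pics/{cam}0.npy',P)
    if cam=='wrist':continue
    for n in ['barrel','engine','toolcase','carton','carburettor','head','oil']:
        for o in r.outline_of(cam,n)[:3]:
            Q=P[o['region']];Q=Q[~np.isnan(Q[:,0])]
            print(cam,n,round(o['confidence'],2),np.round(o['position']),len(Q),np.round(np.median(Q,0),3),np.round(np.percentile(Q,2,0),3),np.round(np.percentile(Q,98,0),3))
s=r.sense();print(s)
E
python3 a.py
```

```text
picsTraceback (most recent call last):
  File "a.py", line 3, in <module>
    im,d,P,s=look(cam);cv2.imwrite(f'pics/{cam}0.png',im[...,::-1]);np.save(f'pics/{cam}0.npy',P)
             ~~~~^^^^^
  File "h.py", line 15, in look
    s=r.sense();im,d=r.get_image(cam);P=cloud(cam,d,s);P[d==0]=np.nan
                                        ~~~~~^^^^^^^^^
  File "h.py", line 13, in cloud
    return P@np.array(c['rotation']).T.reshape(3,3)+np.array(c['position'])
             ~~~~~~~~~~~~~~~~~~~~~~~~~~~~~~~~~^^^^^
ValueError: cannot reshape array of size 3 into shape (3,3)
```

Rotation is a rotation vector.

```bash
sed -i "s/np.array(c\['rotation'\]).T.reshape(3,3)/R.from_rotvec(c['rotation']).as_matrix().T/" h.py; python3 a.py; python3 -c "
import cv2,numpy as np
cv2.imwrite('pics/ts.png',cv2.resize(np.hstack([cv2.imread('pics/top0.png'),cv2.imread('pics/scene0.png')]),(800,300),interpolation=cv2.INTER_AREA))"
```

```text
top barrel 0.8 [131. 246.] 422 [0.329 0.431 0.068] [ 0.284  0.391 -0.004] [0.373 0.481 0.082]
top barrel 0.61 [164. 182.] 338 [0.589 0.299 0.075] [0.544 0.266 0.004] [0.635 0.333 0.088]
top engine 0.83 [301. 199.] 1648 [ 0.507 -0.261  0.097] [ 0.406 -0.337  0.002] [ 0.62  -0.194  0.177]
top engine 0.83 [305. 267.] 1680 [ 0.238 -0.261  0.098] [ 0.132 -0.338  0.012] [ 0.344 -0.195  0.179]
top toolcase 0.63 [239. 184.] 1908 [ 0.565 -0.001  0.107] [ 0.433 -0.064  0.083] [0.686 0.056 0.116]
top carton 0.83 [166. 181.] 3502 [0.576 0.292 0.009] [ 0.442  0.179 -0.004] [0.716 0.399 0.089]
top carburettor 0.42 [244. 195.] 131 [ 0.517 -0.03   0.171] [ 0.485 -0.046  0.14 ] [ 0.548 -0.014  0.194]
top carburettor 0.3 [238. 183.] 1941 [ 0.564 -0.001  0.107] [ 0.433 -0.068  0.066] [0.685 0.056 0.115]
top head 0.71 [236. 138.] 248 [0.776 0.001 0.025] [ 0.741 -0.034  0.007] [0.815 0.039 0.065]
top oil 0.63 [364. 206.] 349 [ 0.478 -0.522  0.125] [ 0.449 -0.56   0.   ] [ 0.511 -0.501  0.193]
scene barrel 0.79 [361. 221.] 564 [0.602 0.301 0.075] [0.548 0.27  0.039] [0.636 0.338 0.086]
scene barrel 0.58 [
[... 1038 characters left out ...]
738 -0.035  0.006] [0.817 0.044 0.063]
{'clock': 0.9, 'q': array([ 1.31901608e+00,  3.13477341e-01, -4.70938819e-02,  1.21022406e+00,
       -2.94474556e-05,  1.57081534e+00]), 'qvel': array([ 0.00025959,  0.00113416, -0.00097687,  0.00170177,  0.00164887,
       -0.00046694]), 'tau': array([ 1.48411391e-04, -5.39445662e+01,  3.40052640e+01,  1.22587506e-03,
        3.35365860e-05,  9.33287367e-06]), 'eef_pos': array([0.14948403, 0.58106917, 0.22301578]), 'tcp_rot': array([ 3.94477604e-01,  3.11669816e+00, -4.18700761e-06]), 'force': array([ 1.33097329, -0.47866296, -0.25519285]), 'torque': array([-0.00705855, -0.00557949, -0.020166  ]), 'finger_force': 0.0, 'grip_width': 0.9981166604709386}
```

View pics/top0.png

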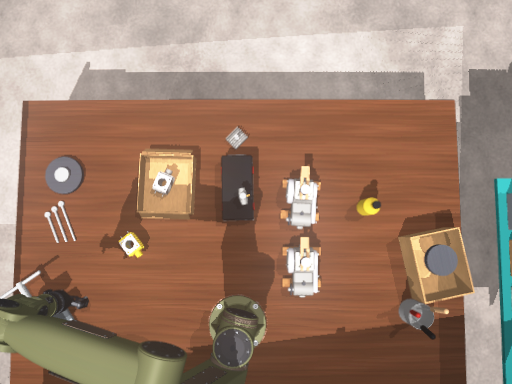

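View pics/scene0.png

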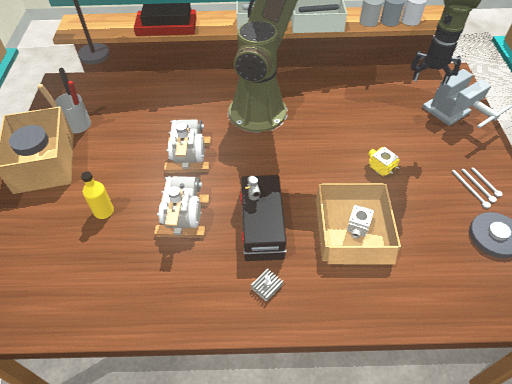

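The top view shows the silver barrel in the box at (162,182), the yellow look-alike at (131,245) and the far engine at (301,199), with its fork handle pointing up the image (+x). The scene view agrees, with the barrel at (361,221), the engine at (184,207) and the carburettor on the case at (253,188). Next I'll move over the box for a close look.

```bash
python3 -m crank '[[30,-20,70,0,0],[60,-40,110,0,0],[100,-65,120,0,0],[135,-88,120,0,0],[170,-111,120,0,0],[205,-134,120,0,0],[240,-157,120,0,0],[275,-180,120,0,0]]' 60 | tail -3; python3 -m crank '[[35,-23,0,0,0],[70,-46,0,0,0],[105,-69,0,0,0],[140,-92,0,0,0],[150,-100,0,0,0],[150,-100,0,0,0],[150,-100,0,0,0]]'
cat > b.py <<'E'
from h import *
import sys
tag=sys.argv[1]
im,d,P,s=look('wrist');cv2.imwrite(f'pics/{tag}.png',im[...,::-1]);np.savez(f'pics/{tag}',P=P,im=im)
print(s['clock'],s['eef_pos'],s['tcp_rot'])
for n in sys.argv[2:]:
    for o in r.outline_of('wrist',n)[:2]:
        Q=P[o['region']];Q=Q[~np.isnan(Q[:,0])]
        print(n,round(o['confidence'],2),np.round(o['position']),len(Q),np.round(np.median(Q,0),3),np.round(np.percentile(Q,2,0),3),np.round(np.percentile(Q,98,0),3))
E
python3 b.py w1 barrel barrel_exhaust barrel_grip
```

```text
force: [1.1, 0.8, -0.6]
grip_width: 1.001
finger_force: 0.0
clock: 2.15
eef_pos: [0.5374, 0.3251, 0.3416]
tcp_rot: [-0.397, -3.115, 0.0]
force: [-1.3, 0.7, 1.1]
grip_width: 1.002
finger_force: 0.0
2.15 [0.53742801 0.3250945  0.34162135] [-3.97064885e-01 -3.11536055e+00  7.96698514e-05]
barrel 0.97 [254. 196.] 2383 [0.581 0.304 0.078] [0.535 0.271 0.01 ] [0.632 0.341 0.084]
barrel 0.87 [303.   7.] 1366 [0.358 0.428 0.067] [0.33  0.396 0.02 ] [0.377 0.472 0.079]
barrel_exhaust 0.64 [250. 195.] 2473 [0.582 0.304 0.076] [0.535 0.269 0.006] [0.632 0.343 0.084]
barrel_exhaust 0.57 [303.  12.] 1392 [0.358 0.428 0.064] [0.33  0.396 0.02 ] [0.378 0.473 0.079]
barrel_grip 0.76 [299.   9.] 1446 [0.358 0.428 0.062] [0.329 0.395 0.001] [0.377 0.477 0.079]
barrel_grip 0.67 [253. 196.] 2399 [0.583 0.304 0.077] [0.537 0.27  0.007] [0.634 0.341 0.084]
```

View pics/w1.png

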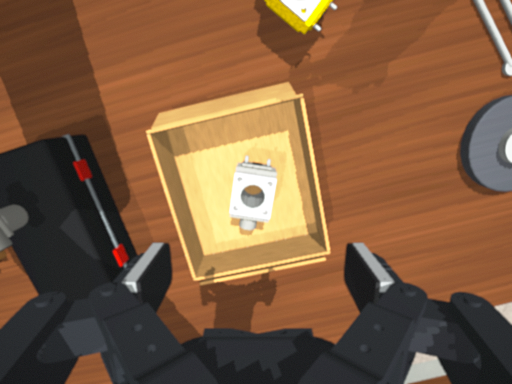

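The wrist view shows the barrel with its bore at (252,196). The round exhaust stub is at (247,224), towards world +x, and the studded inlet flange is at (257,163). I'll fit the pose now.

```bash
cat > fit.py <<'E'
import sys,numpy as np,cv2
from scipy import ndimage
def barrel(P,c,zlo,zhi):
    m=(P[...,2]>zlo)&(P[...,2]<zhi)&(np.hypot(P[...,0]-c[0],P[...,1]-c[1])<0.06)
    l,n=ndimage.label(m);m=l==1+np.argmax(ndimage.sum(m,l,range(1,n+1)))
    Q=P[m];h,ss,a=cv2.minAreaRect((Q[:,:2]*1000).astype(np.float32))
    hole=ndimage.binary_fill_holes(m)&~m
    l,n=ndimage.label(hole);s=ndimage.sum(hole,l,range(1,n+1));k=1+np.argmax(s);b=l==k
    # boundary of the bore
    ring=ndimage.binary_dilation(b)&m
    (cx,cy),rad=cv2.minEnclosingCircle((P[ring][:,:2]*1000).astype(np.float32))
    print('rect',np.round(h,1),np.round(ss,1),round(a,2),'z',np.round(np.median(Q[:,2]),4),'bore',round(cx,1),round(cy,1),round(rad,1),len(Q))
    return m
if __name__=='__main__':
    f=np.load('pics/w1.npz');barrel(f['P'],(0.59,0.302),0.07,0.095)
E
python3 fit.py; python3 -m crank '[[0,-40,0,0,0],[0,-80,0,0,0],[0,-120,0,0,0],[0,-160,0,0,0],[0,-200,0,0,0],[-5,-240,0,0,0],[-10,-280,0,0,0],[-15,-320,0,0,0]]' | tail -3; python3 -m crank '[[-5,-40,0,0,0],[-10,-80,0,0,0],[-15,-120,0,0,0],[-20,-160,0,0,0],[-25,-200,0,0,0],[-30,-240,0,0,0],[-30,-240,0,0,0],[-30,-240,0,0,0]]'; python3 b.py w2 engine piston_crown
```

```text
rect [581.  304.5] [59.9 78.4] 66.59 z 0.0819 bore 580.3 304.7 18.8 1699
force: [0.5, -0.6, 0.5]
grip_width: 0.997
finger_force: 0.0
clock: 3.68
eef_pos: [0.4919, -0.2352, 0.342]
tcp_rot: [0.398, 3.116, 0.0]
force: [-0.4, -0.4, -0.1]
grip_width: 1.001
finger_force: 0.0
3.6833 [ 0.49186195 -0.23522645  0.34203773] [3.97997808e-01 3.11617015e+00 3.51328829e-04]
engine 0.74 [195.  28.] 6168 [ 0.308 -0.264  0.11 ] [ 0.276 -0.339  0.012] [ 0.358 -0.193  0.143]
engine 0.6 [244. 176.] 12192 [ 0.501 -0.261  0.099] [ 0.406 -0.32   0.021] [ 0.623 -0.194  0.18 ]
piston_crown 0.83 [243. 178.] 11948 [ 0.501 -0.261  0.1  ] [ 0.407 -0.318  0.021] [ 0.622 -0.196  0.18 ]
piston_crown 0.75 [438. 153.] 2173 [ 0.514 -0.036  0.17 ] [ 0.485 -0.046  0.116] [ 0.547 -0.017  0.191]
```

View pics/w2.png

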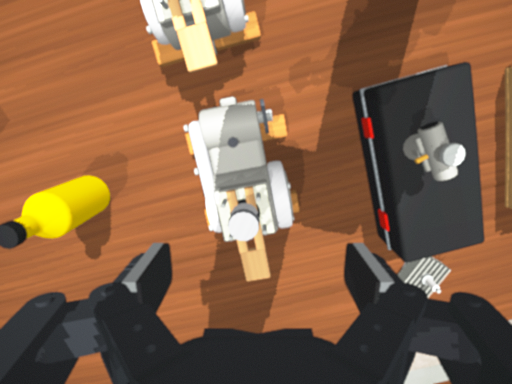

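The piston crown is at (243,222), the fork handle points to (257,275), and the studs sit around the crown. The carburettor on the case is at (438,153). Now I'll work out the engine's centre and yaw.

```bash
cat > eng.py <<'E'
import numpy as np,cv2,sys
from scipy import ndimage
f=np.load(f'pics/{sys.argv[1]}.npz');P=f['P'];im=f['im'].astype(int)
m=(P[...,2]>0.170)&(P[...,2]<0.187)&(np.hypot(P[...,0]-.58,P[...,1]+.26)<.05)
Q=P[m];(cx,cy),rad=cv2.minEnclosingCircle((Q[:,:2]*1000).astype(np.float32));print('crown',cx,cy,rad,Q.mean(0),np.median(Q[:,2]),len(Q))
# fork handle: wood-coloured, z>0.1
w=(im[...,0]-im[...,2]>50)&(P[...,2]>0.12)&(P[...,2]<.17)&(P[...,0]>.4)
l,n=ndimage.label(w);
for k in range(1,n+1):
    q=P[l==k]
    if len(q)>60:
        v=cv2.fitLine((q[q[:,0]>0.60][:,:2]*1000).astype(np.float32),cv2.DIST_HUBER,0,.01,.01).ravel() if (q[:,0]>.6).sum()>20 else 0
        print('wood',len(q),q.mean(0),q[:,2].min(),q[:,2].max(),v, np.degrees(np.arctan2(v[1],v[0])) if np.ndim(v) else '',cv2.minAreaRect((q[:,:2]*1000).astype(np.float32)))
s=(P[...,2]>0.1475)&(P[...,2]<.160)&(np.hypot(P[...,0]-cx/1000,P[...,1]-cy/1000)<.045)&(np.hypot(P[...,0]-cx/1000,P[...,1]-cy/1000)>.024)
l,n=ndimage.label(s,np.ones((3,3)))
for k in range(1,n+1):
    q=P[l==k]; 
    if len(q)>3: d=q.mean(0)[:2]*1000-[cx,cy];print('stud',len(q),np.round(q.mean(0),4),np.round(np.hypot(*d),1),np.round(np.degrees(np.arctan2(d[1],d[0])),1))
b=(P[...,2]>0.09)&(P[...,2]<.2)&(P[...,0]>.38)&(P[...,0]<.68)&(P[...,1]<-.15)&(P[...,1]>-.36)
print('body',cv2.minAreaRect((P[b][:,:2]*1000).astype(np.float32)))
E
python3 eng.py w2; python3 - <<'E'
import numpy as np
P=np.load('pics/w1.npz')['P']
print(P[224,247],P[163,257])
for z0,z1 in((.11-.002,.125),):
    P=np.load('pics/w2.npz')['P'];q=P[(P[...,2]>.12)&(P[...,1]>-.1)];print(q.min(0),q.max(0))
E
```

```text
crown 541.7930297851562 -266.5411376953125 17.868518829345703 [ 0.54361712 -0.26557159  0.17971344] 0.17993510128250395 601
wood 77 [ 0.52074955 -0.04685901  0.15989175] 0.1445559954631829 0.1632707787094368 0  ((523.1209716796875, -46.33393478393555), (10.664758682250977, 14.495246887207031), 11.457991600036621)
wood 170 [ 0.51940416 -0.25339084  0.14152849] 0.1319899780256465 0.14452449746894372 0  ((521.3445434570312, -254.67291259765625), (12.45274829864502, 26.891475677490234), 85.97763061523438)
wood 172 [ 0.51764682 -0.27653623  0.14162877] 0.1322807922211441 0.1494449726382341 0  ((519.60986328125, -277.7784729003906), (12.910317420959473, 26.0969181060791), 86.1386489868164)
wood 1670 [ 0.4790336  -0.52261968  0.13794946] 0.12005644625415182 0.169895802013219 0  ((480.81781005859375, -528.0582275390625), (65.96173858642578, 50.88896179199219), 9.5916166305542)
wood 1033 [ 0.60472891 -0.26990001  0.14177167] 0.13164955783023127 0.14400250236857856 [   0.737984    -0.6748182  617.68677   -271.206    ] -42.440033 ((596.431640625, -270.4709777832031), (34.376739501953125, 80.9490966796875), 85.94697570800781)
stud 26 [ 0.5207 -0.2433  0.1539] 31.4 132.2
stud 26 [ 0.518  -0.2866  0.1538] 31.2 -139.9
stud 22 [ 0.5643 -0.2461  0.1538] 30.4 42.2
stud 22 [ 0.5615 -0.2901  0.1542] 30.7 -50.0
body ((523.6168212890625, -263.2912292480469), (125.2232894897461, 227.30686950683594), 86.42330932617188)
[0.62766524 0.28362868 0.06691028] [0.5409192  0.32225971 0.05282925]
[ 0.48293833 -0.05398387  0.12001493] [ 0.55054169 -0.01135345  0.19319208]
```

Engine axis is at (541.3, -266.5) with yaw about -3.8°. The barrel is at (580.6, 304.6) with yaw about -23.4°. I'm going back above the barrel to line up the fingers.

```bash
python3 -m crank '[[6,40,0,0,0],[12,80,0,0,0],[18,120,0,0,0],[24,160,0,0,0],[30,200,0,0,0],[36,240,0,0,0],[42,280,0,0,0],[48,320,0,0,0]]' | sed -n 2,3p; python3 -m crank '[[6,40,0,-0.04,0],[12,80,0,-0.08,0],[18,120,0,-0.12,0],[24,160,0,-0.154,0],[30,200,0,-0.154,0],[38,220,0,-0.154,0],[38,220,0,-0.154,0]]'; python3 -m crank '[[0,0,-40,0,0],[0,0,-80,0,0],[0,0,-120,0,0],[0,0,-160,0,0],[0,0,-160,0,0],[0,0,-160,0,0]]'; python3 b.py w3 barrel; python3 -c "
import numpy as np
from fit import *
barrel(np.load('pics/w3.npz')['P'],(0.58,0.304),0.07,0.095)"
```

```text
eef_pos: [0.5394, 0.0896, 0.3425]
tcp_rot: [0.389, 3.117, 0.001]
clock: 5.08
eef_pos: [0.577, 0.3121, 0.3407]
tcp_rot: [-0.621, -3.078, -0.001]
force: [0.3, -1.0, -0.0]
grip_width: 1.0
finger_force: 0.0
clock: 5.58
eef_pos: [0.5756, 0.3052, 0.1807]
tcp_rot: [-0.63, -3.074, 0.005]
force: [-0.3, 0.4, 1.9]
grip_width: 1.001
finger_force: 0.0
5.5833 [0.5755574  0.30523211 0.18069366] [-0.62996202 -3.07376325  0.0051812 ]
barrel 0.86 [260. 198.] 6139 [0.581 0.305 0.081] [0.536 0.271 0.015] [0.632 0.342 0.084]
rect [581.1 304.6] [60.2 78.1] 66.61 z 0.0821 bore 580.9 304.6 18.5 4490
```

View pics/w3.png

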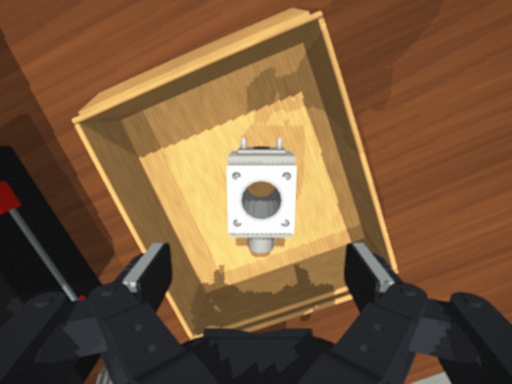

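The view shows the barrel square between the fingers (bore at (262,198), stub at (260,245) towards the gripper), with the box walls clear of the fingers' path. Going down.

```bash
python3 -m crank '[[5.5,-0.6,0,0,0],[5.5,-0.6,-30,0,0],[5.5,-0.6,-60,0,0],[5.5,-0.6,-90,0,0],[5.5,-0.6,-110,0,0],[5.5,-0.6,-124,0,0],[5.5,-0.6,-124,0,0],[5.5,-0.6,-124,0,0]]'
```

```text
clock: 6.35
eef_pos: [0.5852, 0.3054, 0.0597]
tcp_rot: [0.633, 3.076, 0.002]
force: [0.3, -0.1, 0.4]
grip_width: 0.999
finger_force: 0.0
```

```bash
python3 -m crank '[[0,0,0,0,0],[0,0,0,0,0],[0,0,0,0,0]]'
```

```text
clock: 6.6
eef_pos: [0.5851, 0.3056, 0.06]
tcp_rot: [0.633, 3.075, 0.003]
force: [0.2, 0.2, 0.1]
grip_width: 0.999
finger_force: 0.0
```

```bash
python3 -m crank '[[-4,-1,-2,0,0],[-4,-1,-2,0,0],[-4,-1,-2,0,1],[-4,-1,-2,0,1],[-4,-1,-2,0,1],[-4,-1,-2,0,1],[-4,-1,-2,0,1],[-4,-1,-2,0,1]]' 70; python3 -m crank '[[0,0,0,0,1],[0,0,0,0,1],[0,0,0,0,1]]'
```

```text
clock: 7.27
eef_pos: [0.5804, 0.3046, 0.0569]
tcp_rot: [0.633, 3.076, 0.002]
force: [-0.1, 1.6, 5.1]
grip_width: 0.677
finger_force: 75.4
clock: 7.52
eef_pos: [0.5804, 0.3046, 0.0569]
tcp_rot: [0.632, 3.076, 0.002]
force: [1.0, 1.0, 3.7]
grip_width: 0.679
finger_force: 75.4
```

```bash
python3 -m crank '[[0,0,5,0,1],[0,0,20,0,1],[0,0,45,0,1],[0,0,75,0,1],[0,0,105,0,1],[0,0,135,0,1],[0,0,165,0,1],[0,0,190,0,1]]'; python3 -m crank '[[0,0,25,0,1],[0,0,40,0,1],[0,0,45,0,1],[0,0,45,0,1],[0,0,45,0,1]]'; python3 b.py w4 barrel
```

```text
clock: 8.18
eef_pos: [0.5791, 0.3034, 0.2472]
tcp_rot: [-0.633, -3.076, 0.002]
force: [1.0, 1.0, -4.7]
grip_width: 0.681
finger_force: 76.4
clock: 8.6
eef_pos: [0.5792, 0.3035, 0.2893]
tcp_rot: [-0.633, -3.075, 0.003]
force: [-0.6, -0.9, -4.4]
grip_width: 0.681
finger_force: 76.5
8.6 [0.57917049 0.30351072 0.28934938] [-6.32857820e-01 -3.07528064e+00  2.65645077e-03]
barrel 0.78 [257. 245.] 19822 [0.573 0.304 0.313] [0.534 0.27  0.258] [0.624 0.34  0.317]
```

View pics/w4.png

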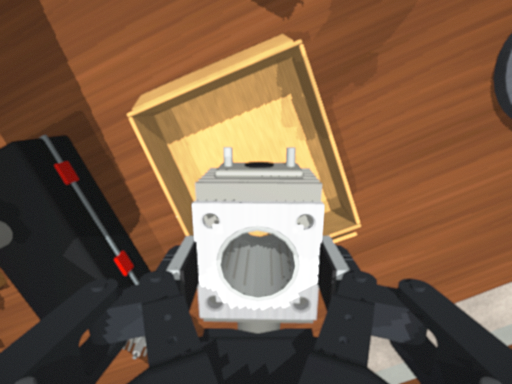

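The barrel is held square in the fingers, with its bore at (258,262). I'll check the in-hand pose and tilt.

```bash
cat > hand.py <<'E'
import sys
from h import *
from fit import barrel
def hand(P,s):
    c=s['eef_pos'];m=barrel(P,c[:2],c[2]+.015,c[2]+.04)
    Q=P[m];A=np.c_[Q[:,:2]-Q[:,:2].mean(0),np.ones(len(Q))];k=np.linalg.lstsq(A,Q[:,2],rcond=None)[0]
    print('eef',np.round(c*1000,1),'topz plane slope',np.round(k,4))
if __name__=='__main__':
    im,d,P,s=look('wrist');np.savez(f'pics/{sys.argv[1]}',P=P,im=im);print(s['clock']);hand(P,s)
E
python3 hand.py w5
python3 -m crank '[[0,-10,0,0,1],[-2,-35,0,0.02,1],[-5,-72,0,0.05,1],[-8,-110,0,0.08,1],[-10,-148,0,0.11,1],[-13,-186,0,0.14,1],[-16,-224,0,0.17,1],[-18,-262,0,0.20,1]]'; python3 -m crank '[[-3,-38,0,0.03,1],[-6,-76,0,0.06,1],[-8,-114,0,0.09,1],[-10,-152,0,0.12,1],[-12,-190,0,0.142,1],[-14,-225,0,0.142,1],[-16,-250,0,0.142,1],[-17,-265,0,0.142,1]]'
```

```text
8.7
rect [579.8 302.3] [85.2 78.9] 66.59 z 0.3143 bore 579.3 301.9 18.6 15978
eef [578.8 303.4 288.7] topz plane slope [ 4.250e-02 -2.000e-04  3.133e-01]
clock: 9.42
eef_pos: [0.5605, 0.0395, 0.2905]
tcp_rot: [-0.32, -3.124, 0.001]
force: [0.7, -0.5, -4.7]
grip_width: 0.68
finger_force: 76.5
clock: 10.08
eef_pos: [0.5432, -0.2266, 0.2903]
tcp_rot: [-0.105, -3.138, 0.002]
force: [0.3, 0.4, -5.2]
grip_width: 0.679
finger_force: 76.7
```

```bash
cat > hand.py <<'E'
import sys
from h import *
from scipy import ndimage
def hand(P,s):
    c=s['eef_pos'];z0=c[2]+.0245
    a=R.from_rotvec(s['tcp_rot']).as_matrix();yy=a[:2,1]/np.hypot(*a[:2,1])
    dl=(P[...,:2]-c[:2])@yy
    m=(abs(P[...,2]-z0)<.006)&(abs(dl)<.0275)&(np.hypot(P[...,0]-c[0],P[...,1]-c[1])<.045)
    for _ in range(4):
        Q=P[m];A=np.c_[Q[:,:2]-c[:2],np.ones(len(Q))];k=np.linalg.lstsq(A,Q[:,2],rcond=None)[0]
        res=P[...,2]-((P[...,:2]-c[:2])@k[:2]+k[2]);m=m&(abs(res)<.0015)
    hole=ndimage.binary_fill_holes(m)&~m;l,n=ndimage.label(hole)
    b=l==1+np.argmax(ndimage.sum(hole,l,range(1,n+1)));ring=ndimage.binary_dilation(b,iterations=1)&m
    q=P[ring][:,:2]*1000;sol=np.linalg.lstsq(np.c_[2*q,np.ones(len(q))],(q**2).sum(1),rcond=None)[0]
    h=cv2.minAreaRect((P[m][:,:2]*1000).astype(np.float32))
    n=np.array([-k[0],-k[1],1]);n/=np.linalg.norm(n)
    print('clk',round(s['clock'],2),'eef',np.round(c*1000,1),'toolY deg',np.round(np.degrees(np.arctan2(*yy[::-1])),2),'tilt',np.round(n[:2],4),'topz',np.round(k[2],4),'bore',np.round(sol[:2],1),np.round(np.sqrt(sol[2]+sol[0]**2+sol[1]**2),1),'rect',np.round(h[0],1),np.round(h[1],1),round(h[2],2))
    print('spigot centre',np.round(np.array([*sol[:2],k[2]*1000])-76*n,1))
if __name__=='__main__':
    if len(sys.argv)>2:
        f=np.load(f'pics/{sys.argv[1]}.npz');hand(f['P'],dict(clock=0,eef_pos=np.array([.5788,.3034,.2887]),tcp_rot=[-.633,-3.075,.003]));sys.exit()
    im,d,P,s=look('wrist');np.savez(f'pics/{sys.argv[1]}',P=P,im=im);hand(P,s)
E
python3 hand.py w5 x; python3 hand.py w6
```

```text
clk 0 eef [578.8 303.4 288.7] toolY deg 66.74 tilt [-0.0208 -0.0088] topz 0.3142 bore [608.7 313.7] 4.1 rect [580.1 302.8] [55.  63.2] 66.69
spigot centre [610.3 314.4 238.3]
clk 10.08 eef [ 543.2 -226.6  290.3] toolY deg 86.16 tilt [-0.0159 -0.0157] topz 0.3159 bore [ 567.6 -207. ] 4.0 rect [ 544.3 -226.6] [55.  63.3] 86.05
spigot centre [ 568.8 -205.8  239.9]
```

```bash
python3 - <<'E'
s=open('hand.py').read()
s=s.replace("    hole=ndimage","    m2=(abs(res)<.006)&(np.hypot(P[...,0]-c[0],P[...,1]-c[1])<.045)\n    hole=ndimage",1).replace("binary_fill_holes(m)&~m","binary_fill_holes(m2)&~m2").replace("iterations=1)&m;","iterations=1)&m2;").replace("z0=c[2]+.0245","z0=s.get('z0',c[2]+.0255)")
i=s.index("if __name__");s=s[:i]+'''if __name__=='__main__':
    im,d,P,s=look('wrist');np.savez(f'pics/{sys.argv[1]}',P=P,im=im,q=0);hand(P,s)
'''
open('hand.py','w').write(s)
E
python3 - <<'E'
from hand import *
L=lambda t:np.load(f'pics/{t}.npz')['P']
hand(L('w3'),dict(clock=3,eef_pos=np.array([.5811,.3046,.1807]),tcp_rot=[-0.62996,-3.07376,.00518],z0=.0815))
hand(L('w5'),dict(clock=5,eef_pos=np.array([.5788,.3034,.2887]),tcp_rot=[-.633,-3.075,.003]))
hand(L('w6'),dict(clock=6,eef_pos=np.array([.5432,-.2266,.2903]),tcp_rot=[-.105,-3.138,.002]))
E
python3 -m crank '[[-1,-15,0,0,1],[-2,-30,0,0,1],[-3,-38,0,0,1],[-3,-40,0,0,1],[-3,-40,0,0,1],[-3,-40,0,0,1]]'; python3 hand.py w7
```

```text
clk 3 eef [581.1 304.6 180.7] toolY deg 66.84 tilt [-0.0026 -0.001 ] topz 0.0823 bore [580.9 304.8] 17.9 rect [581.3 304.5] [55.  62.8] 66.87
spigot centre [581.1 304.9   6.3]
clk 5 eef [578.8 303.4 288.7] toolY deg 66.74 tilt [-0.0086 -0.019 ] topz 0.3146 bore [579.3 302.2] 17.8 rect [580.1 302.8] [55.  63.3] 66.69
spigot centre [580.  303.6 238.6]
clk 6 eef [ 543.2 -226.6  290.3] toolY deg 86.17 tilt [-0.0029 -0.0204] topz 0.3163 bore [ 543.7 -227.6] 17.8 rect [ 544.4 -226.7] [55.  63.3] 86.17
spigot centre [ 544.  -226.1  240.3]
clock: 10.63
eef_pos: [0.5418, -0.2625, 0.291]
tcp_rot: [-0.099, -3.14, -0.001]
force: [0.7, 0.1, -3.7]
grip_width: 0.676
finger_force: 76.8
clk 10.63 eef [ 541.8 -262.5  291. ] toolY deg 86.37 tilt [-0.0047 -0.0232] topz 0.3169 bore [ 542.3 -263.6] 17.8 rect [ 542.8 -262.6] [55.  63.2] 86.36
spigot centre [ 542.7 -261.8  240.9]
```

```bash
python3 -m crank '[[-1,-4,0,0,1],[-1,-4,-10,0,1],[-1,-4,-20,0,1],[-1,-4,-30,0,1],[-1,-4,-36,0,1],[-1,-4,-38,0,1],[-1,-4,-38,0,1],[-1,-4,-38,0,1]]'; python3 hand.py w8; python3 - <<'E'
from h import *
im,d,P,s=look('scene');np.savez('pics/s8',P=P,im=im)
a=im[120:270,110:260];cv2.imwrite('pics/s8.png',cv2.resize(a,(600,600),interpolation=cv2.INTER_CUBIC)[...,::-1])
E
```

```text
clock: 11.35
eef_pos: [0.5407, -0.267, 0.253]
tcp_rot: [-0.1, -3.14, -0.0]
force: [0.1, 0.7, -4.3]
grip_width: 0.679
finger_force: 76.8
clk 11.35 eef [ 540.7 -267.   253. ] toolY deg 86.35 tilt [-0.0041 -0.023 ] topz 0.2789 bore [ 541.2 -268.1] 17.8 rect [ 541.8 -267.1] [55.  63.1] 86.35
spigot centre [ 541.5 -266.3  202.9]
```

View pics/s8.png

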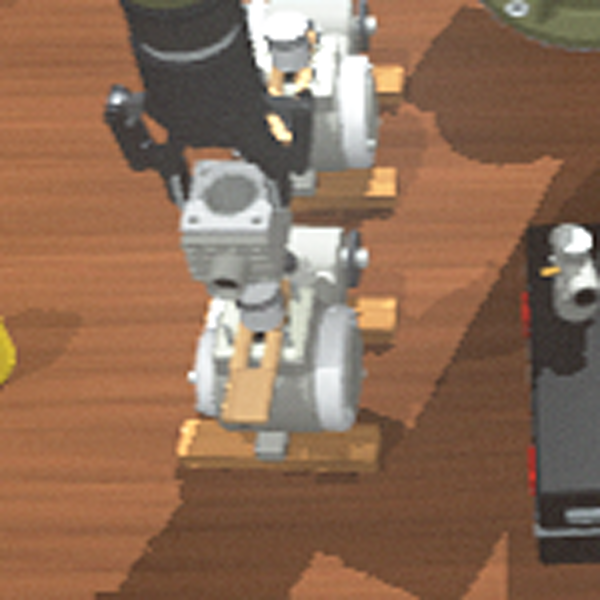

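Seen from in front, the barrel hangs over the piston with its stub towards the camera at (228,275), and the crown is below at (262,300). The sideways offset could just be perspective, so I'll check it in 3D with the scene camera.

```bash
python3 - <<'E'
from h import *
c=r.get_calibration('scene');print(c['position'])
P=np.load('pics/s8.npz')['P'];P0=np.load('pics/scene0.npy')
def rect(P,z0,z1,c,rad):
    m=(P[...,2]>z0)&(P[...,2]<z1)&(np.hypot(P[...,0]-c[0],P[...,1]-c[1])<rad);q=P[m]
    print(z0,len(q),np.median(q[:,2]),cv2.minAreaRect((q[:,:2]*1000).astype(np.float32)),q[:,:2].min(0),q[:,:2].max(0))
rect(P,.272,.286,(.545,-.267),.042)
rect(P0,.173,.187,(.545,-.267),.03)
rect(P,.173,.187,(.545,-.267),.03)
rect(P0,.075,.09,(.58,.304),.042)
# project expected geometry
K=np.array([[c['fx'],0,c['cx']],[0,c['fy'],c['cy']],[0,0,1]])
Rw=R.from_rotvec(c['rotation']).as_matrix()
X=np.array([[.5413,-.2665,.1785],[.5413,-.2665,.278],[.5413,-.2665,.202]]);C=(X-c['position'])@Rw;C[:,1:]*=-1
uv=cv2.projectPoints(C,np.zeros(3),np.zeros(3),K,np.array(c['D'],float))[0][:,0];print(uv,(uv-[110,120])*4)
E
```

```text
[ 1.3400725  -0.03726284  1.1785792 ]
0.272 327 0.2787632516329407 ((547.9300537109375, -270.7662658691406), (79.73015594482422, 68.6429672241211), 38.47775650024414) [ 0.50395854 -0.30689558] [ 0.58283289 -0.2262371 ]
0.173 103 0.1796015846624417 ((543.9075317382812, -265.3002014160156), (35.55107116699219, 34.390750885009766), 35.17529296875) [ 0.52448854 -0.28239821] [ 0.56086971 -0.2468216 ]
0.173 47 0.17904417876653111 ((553.7228393554688, -261.9112243652344), (19.269025802612305, 26.685720443725586), 3.0504627227783203) [ 0.54377695 -0.27514659] [ 0.56383679 -0.24899863]
0.075 280 0.08162153053328614 ((582.244140625, 305.78277587890625), (59.615081787109375, 77.12564849853516), 66.32791900634766) [0.54244078 0.26808472] [0.61989258 0.34260103]
[[173.22079352 190.46141188]
 [167.62215875 168.39165642]
 [171.96156991 185.49777246]] [[252.88317407 281.84564754]
 [230.48863498 193.56662567]
 [247.84627962 261.99108984]]
```

Barrel and crown agree within about 2 mm in both cameras, and the gap is about 23 mm. Now the last 13 mm down.

```bash
python3 -m crank '[[0,0.8,-4,0,1],[0,0.8,-8,0,1],[0,0.8,-11,0,1],[0,0.8,-13,0,1],[0,0.8,-13,0,1],[0,0.8,-13,0,1],[0,0.8,-13,0,1],[0,0.8,-13,0,1]]'; python3 hand.py w9; python3 - <<'E'
from h import *
im,d,P,s=look('scene')
a=im[120:270,110:260];cv2.imwrite('pics/s9.png',cv2.resize(a,(600,600),interpolation=cv2.INTER_CUBIC)[...,::-1]);print(r.sense()['qvel'])
E
```

```text
clock: 12.12
eef_pos: [0.5409, -0.2664, 0.2402]
tcp_rot: [0.1, 3.14, -0.0]
force: [-0.2, 0.8, -5.1]
grip_width: 0.68
finger_force: 76.9
clk 12.12 eef [ 540.9 -266.4  240.2] toolY deg 86.34 tilt [-0.0048 -0.0227] topz 0.2662 bore [ 541.4 -267.4] 17.8 rect [ 542.  -266.4] [55.  63.4] 86.35
spigot centre [ 541.8 -265.7  190.2]
[ 0.00147653 -0.00108117 -0.00098563 -0.00077043  0.00156578  0.00059901]
```

View pics/s9.png

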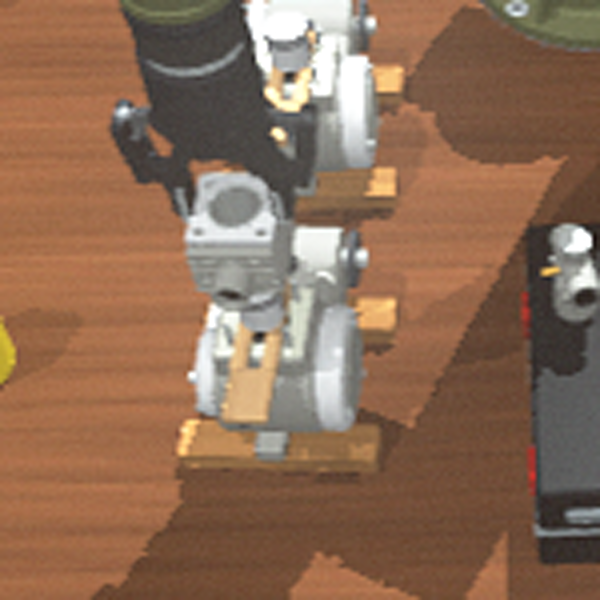

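The barrel's exhaust stub (at (232,290)) faces the front of the engine, with the piston at (262,310) just below it. The gap is about 10 mm, it is centred within about 1–2 mm, and the arm is still. Handing in.

```bash
python3 -c "
from cell import r
print(r.close_job())"
```

```text
the job is handed in; nothing more can be done
None
```

I handed the job in at about 12 s with the barrel held still about 10 mm above the piston crown. By camera it is centred within about 2 mm and square with the engine, and the exhaust port faces the front. I have not seen the judge's verdict.

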